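# Turn a foot pad over on the chute lip

## Task

The rectangular rubber-soled foot pad has to lie with its rubber sole up, ready for glue: pick it up flat and drop it across the lip of the turn-over chute, its middle just beyond the lip on the catch-ramp side, so that it flips over by itself and comes to rest upside down on the catch ramp inside the chute. Leave the round pad and the long strip pad where they lie.

Things in the scene. Friction and masses are not known exactly. Their poses are not given: they have to be found in the camera images.
- pad_mid (a point): Centre (half-way up) of the rectangular foot pad: loose, 60 x 44 x 10 mm, about 30 g, pale plywood with a 3 mm black rubber sole underneath. It starts flat on the table, sole down. Own axes: x along its 60 mm length, y along its 44 mm width, z up out of the plywood face (away from the sole).
- chute: Fixed plywood chute, 210 x 110 x 130 mm, open on top. Origin on the table below its lip, a 90 mm steel edge along y, top at z = 130 mm. On -x a steel ramp falls from the lip; on +x a deep pit with a steel catch ramp rising from z = 18 mm (x = -12) to 70 mm (far board, x = 112). A level pad let go lengthwise along x, centre 15 to 20 mm to +x of the lip, underside 40 to 60 mm above it, flips on it.
- disc_mid (a point): Centre of the round pad: loose, 58 mm across, 10 mm thick, same plywood and rubber. A bystander.
- strip_mid (a point): Centre of the long strip pad: loose, 105 x 28 x 10 mm, long side along its x, same plywood and rubber. A bystander.
There are look-alikes about, which are no part of the job. Several things have the shape of the chute; the one meant has the colours described above. Leave any grey look-alike of the part that bears pad_mid alone.

How it is judged (in metres and radians):
On the way, in this order (a step that is already met when the one before it is completed fails the run):
1. the pad is held level over the chute's lip, sole down (contact force between pad and the fingers above 1 N and height (world z) of pad_mid above 0.15 m and angle between pad_mid's own z axis and vertical below 0.8 rad and horizontal distance between pad_mid and chute below 0.06 m), for 0.1 s.
2. the pad, let go, turns over by itself at the lip (contact force between pad and the arm below 0.05 N and contact force between pad and the fingers below 0.05 N and angle between pad_mid's own z axis and vertical above 0.9 rad and height (world z) of pad_mid above 0.05 m).
At the end, for the whole second after the job is handed in: The rectangular pad lies still and let go on the catch ramp inside the chute, between the lip's wall and the far board, sole up (at least 137 degrees from its start, the ramp's slope being allowed); the round and strip pads are within 30 mm of their places (angle between pad_mid's own z axis and vertical above 2.4 rad and x of pad_mid in the frame of chute between -0.02 and 0.115 m and y of pad_mid in the frame of chute between -0.046 and 0.046 m and height (world z) of pad_mid between 0.015 and 0.1 m and linear speed of pad below 0.02 m/s); the robot touches nothing.
It fails at once if the round pad or the strip pad pushed more than 30 mm from its place (distance of any of disc_mid, strip_mid from where it was at the start of the episode above 0.03 m).
It also fails if it takes over 35 s, if anything falls off the work surface, if the arm or the gripper's body presses on something with over 40 N, if the wrist force passes 120 N, or if a joint passes its speed limit or range.

## Robot

A 6-joint arm with a two-finger parallel gripper is mounted at the origin on the work surface. World frame = base frame: x ahead of the robot, y to its left, z up, the work surface at z = 0. Lengths are in m, angles in degrees, forces in N, time in s.
With the tool pointing down it reaches from about 0.375 to 0.9 m from the base axis. Payload 3.1 kg.
Tool frame: the origin (TCP) lies between the finger pads; the fingertips stand 22 mm ahead of it and the grasp point (between the pads) lies 3 mm ahead of it; z points along the fingers, x is the direction in which the jaws open and shut, and the axes are right-handed (so a half turn about z gives the same grasp; the last joint's range is limited). The gripper opens to 85 mm and grips with 20 to 120 N. Pads are 22 mm wide; open, the fingers measure 114 mm over their backs; the gripper's body (76 mm by 85 mm) begins 54 mm behind the grasp point. The pads swing forward as they close: fully open they stand 13 mm farther back than shut.
Start: joints at [60.877, 30.224, 82.088, -0, 67.689, -10.227], TCP at [0.202, 0.591, 0.253] pointing down, gripper open.
Joint ranges: [-176.69, 176.69], [-43.24, 126.21], [12.49, 139.97], [-82, 262], [0, 151.66], [-163.58, 163.58]. Speed limits (degrees/s): [159.86, 159.86, 180, 180, 180, 180].

## Interface

Orientations are given as [roll, pitch, yaw] about the fixed x, y, z axes, in that order (R = Rz(yaw) Ry(pitch) Rx(roll)).
In Python, from rig import r gives the robot as it stands.
- The arm moves only by the tool step_arm, never from a script. Its argument "plan" is a list that holds one entry, the list of rows, each a list of 6 numbers: the shift along the world's x, y, z in mm, then the turn, a rotation vector about the world's x, y, z in degrees. In form: [[[x, y, z, rx, ry, rz], ...]]. A call has 1 to 5 rows; each row shifts and turns the commanded pose from where the row before left it; what a row does not reach is not made up. A row lasts 1/8 s, in which the tool goes at most 62.5 mm and 10.7 degrees, less where a joint would pass 70% of its speed; a pose out of reach is approached as far as the arm can. A call with a gripper value outside its range is refused whole. "fingers" is the finger opening in mm, from 0 to 85.4, set as the call begins (left out, the last holds). The fingers move at their own pace and stop on an object; the grip force is fixed at half the most. Time passes only in rows, so rows that do not move let the fingers close. It gives the time, the measured TCP pose, the force and the opening at its end, in the units of the state.
- r.observe(): the state, without advancing time (a new reading comes with each control period).
- r.capture(name): name is "scene" or "top" or "wrist"; returns the picture (400x640x3 uint8, red, green, blue); there is no depth.
- r.camera_params(name): a dict with "fov_y" (degrees; the focal length in pixels is half the picture's height over the tangent of half this angle, whatever the lens; pixels are square), "cx", "cy" (the principal point, pixels), "cam_to_world" (4x4, takes a point from camera to world coordinates); the wrist camera has in their place "hand_eye" (4x4, takes a point from camera to tool coordinates, whose origin is the TCP and whose axes are the tool frame's). Camera axes: x right, y down, z forward; pixel columns grow to the right and rows downward; lengths in m; the calibration is good to about 2 mm. A picture is of the moment at which its call begins: read the wrist's pose just before it. camera_params takes no time and is no camera call.
- r.sign_off(): hands the job in, once; it reports no verdict.
Trained networks look in the newest picture that a camera, given by its name, has taken for a name from the list of things; names that differ only in an ending like _2 or _b are one class to them, and where a whole thing is asked for, a point or a joint stands for the part that bears it (a point fixed in the world has none). Each returns a list of dicts, best first, with "score" (0 to 1); they miss things now and then, are a little off and sometimes report something else, mostly with a low value. They report only what shows in the picture. A call takes as long as a camera call. They do not tell look-alikes from the thing itself.
- r.recognise(camera, name): "extent" ([left, top, right, bottom] in pixels, round what is visible of it).
- r.place_of(camera, name): "xy" ([column, row] in pixels: a listed point, or the origin of a listed thing).
The state is a dict: "t": time; "joint_positions": joint angles; "qvel": joint speeds; "tau": joint torques, N m; "tool_pos": TCP position; "ee_rot": TCP orientation; "wrist_force": force on the tool from outside, world axes, zero at the start; "ft_torque": the same for the moment, N m; "width": finger opening in m.
Only numpy, scipy, OpenCV 4.12 (cv2) and the standard library are available. Lean on these libraries where they do the work, as an engineer would, in place of code of your own. Each camera call takes 0.05 s, during which the arm holds its last target. There are 200 camera calls.

## Working session

There is one attempt and no reset: what is moved stays moved. The work goes in short steps, Python scripts to look and compute and a tool call to move; the robot and the scene stay as the last step left them, time stands still between calls to the robot, and variables do not carry over. Pictures are saved under pics/ and viewed, about 8 in all and at most 12, crops included, and the job is handed in when it is done.

Besides the shell and the picture viewer there is one more tool, called after "Call:" as a command line: name --argument value ..., lists and objects as JSON in quotes. step_arm: Moves the arm, as the interface text tells. Its arguments: {"type":"object","properties":{"plan":{"type":"array","items":{"type":"array","items":{"type":"array","items":{"type":"number"}}}},"fingers":{"type":"number"}},"required":["plan"]}

```bash
mkdir -p pics; cat > h.py <<'E'
from rig import r
import numpy as np, cv2
from scipy.spatial.transform import Rotation as R
def cam(n):
    p=r.camera_params(n); f=200/np.tan(np.radians(p["fov_y"]/2))
    if "cam_to_world" in p: T=np.array(p["cam_to_world"])
    else:
        s=r.observe(); W=np.eye(4); W[:3,3]=s["tool_pos"]; W[:3,:3]=R.from_euler("xyz",s["ee_rot"],degrees=True).as_matrix(); T=W@np.array(p["hand_eye"])
    return f,p["cx"],p["cy"],T
def px2w(n,uv,z):
    f,cx,cy,T=cam(n); d=T[:3,:3]@np.array([(uv[0]-cx)/f,(uv[1]-cy)/f,1]); o=T[:3,3]; return o+d*(z-o[2])/d[2]
def w2px(n,P):
    f,cx,cy,T=cam(n); q=T[:3,:3].T@(np.array(P)-T[:3,3]); return f*q[0]/q[2]+cx, f*q[1]/q[2]+cy
E
python3 - <<'E'
from h import *
print(r.observe())
ims=[]
for n in ["top","scene"]:
    im=r.capture(n); ims.append(im); cv2.imwrite(f"pics/{n}0.png",im[:,:,::-1])
    for k in ["pad_mid","chute","disc_mid","strip_mid"]:
        z={"chute":0}.get(k,.005)
        print(n,k,[(np.round(d["score"],2),np.round(d["xy"]),np.round(px2w(n,d["xy"],z),3)) for d in r.place_of(n,k)[:5]], [(np.round(d["score"],2),np.round(d["extent"])) for d in r.recognise(n,k)[:4]])
E
```

```text
{'t': 0.0, 'joint_positions': array([ 6.08799801e+01,  3.02818028e+01,  8.21549860e+01, -9.10707579e-04,
        6.76889219e+01, -1.02266369e+01]), 'qvel': array([-0.04304926, -0.02449451,  0.00724729,  0.02802504,  0.08682887,
        0.00317386]), 'tau': array([ 4.78366237e-04, -4.42340362e+01, -1.78025401e+01, -7.30065062e-05,
        8.35548359e-03,  1.37050350e-05]), 'tool_pos': array([0.20202531, 0.59075565, 0.25231091]), 'ee_rot': array([-1.79978509e+02,  1.23863000e-01,  7.11069869e+01]), 'wrist_force': array([ 0.10627233,  0.64754995, -0.82091504]), 'ft_torque': array([-0.04089048, -0.02902664, -0.01686575]), 'width': 0.08572412142636363}
top pad_mid [(np.float64(0.77), array([171., 130.]), array([0.633, 0.292, 0.005])), (np.float64(0.76), array([167., 170.]), array([0.536, 0.296, 0.005]))] [(np.float64(0.67), array([157., 161., 179., 185.])), (np.float64(0.64), array([162., 117., 182., 148.]))]
top chute [(np.float64(0.75), array([407., 290.]), array([ 0.263, -0.281,  0.   ])), (np.float64(0.7), array([468., 145.]), array([ 0.619, -0.431,  0.   ])), (np.float64(0.66), array
[... 815 characters left out ...]
4.]))]
scene chute [(np.float64(0.9), array([201., 344.]), array([ 0.609, -0.427,  0.   ])), (np.float64(0.7), array([198., 196.]), array([ 0.266, -0.288,  0.   ])), (np.float64(0.59), array([281., 258.]), array([ 0.53 , -0.205,  0.   ])), (np.float64(0.16), array([414., 214.]), array([0.599, 0.124, 0.   ]))] [(np.float64(0.82), array([152., 142., 248., 236.])), (np.float64(0.62), array([133., 289., 274., 400.]))]
scene disc_mid [(np.float64(0.96), array([412., 214.]), array([0.6  , 0.116, 0.005]))] [(np.float64(0.66), array([401., 206., 428., 230.]))]
scene strip_mid [(np.float64(0.58), array([377., 172.]), array([0.45 , 0.127, 0.005]))] [(np.float64(0.85), array([356., 161., 396., 189.]))]
```

View pics/top0.png

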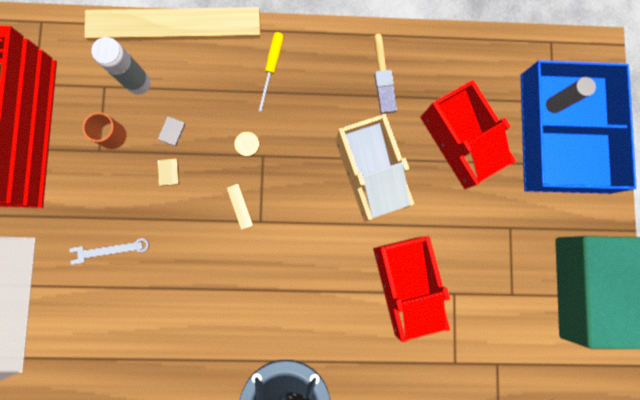

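View pics/scene0.png

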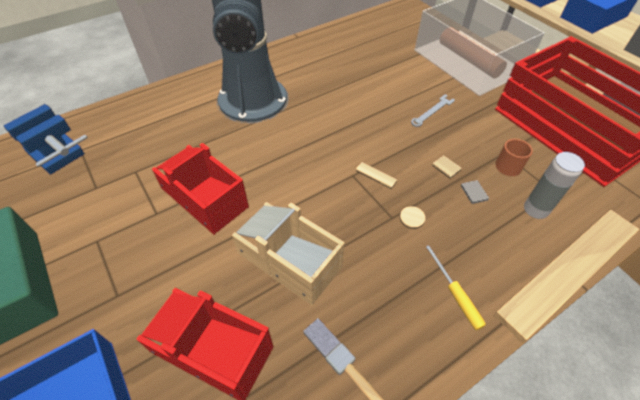

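Chute candidates (top view): the two red ones at (468,140) and (412,290), and the plywood and steel one at (375,167). The last fits the colours. Pad candidates: the plywood one at (168,172) and the grey look-alike at (171,130). I'll take the plywood one and confirm in an enlarged crop.

```bash
python3 - <<'E'
from h import *
im=cv2.imread("pics/top0.png")
a=cv2.resize(im[110:225,330:420],None,fx=5,fy=5,interpolation=cv2.INTER_CUBIC)
b=cv2.resize(im[110:200,145:205],None,fx=5,fy=5,interpolation=cv2.INTER_CUBIC)
c=np.zeros((575,760,3),np.uint8); c[:,:450]=a; c[:450,455:755]=b
cv2.imwrite("pics/crop.png",c)
print(np.round(r.camera_params("wrist")["hand_eye"],3),cam("wrist")[0]); print(cam("top"))
E
```

```text
[[ 1.     0.001 -0.001  0.001]
 [-0.     0.958  0.286 -0.073]
 [ 0.001 -0.286  0.958 -0.12 ]
 [ 0.     0.     0.     1.   ]] 291.71521995075744
(np.float64(411.1459572234936), 319.40522942958233, 205.0034546149472, array([[ 0.02211735, -0.99405   ,  0.10665564,  0.3558648 ],
       [-0.99912366, -0.0257691 , -0.03298277, -0.03575021],
       [ 0.03553494, -0.10583268, -0.99374882,  0.98076946],
       [ 0.        ,  0.        ,  0.        ,  1.        ]]))
```

View pics/crop.png

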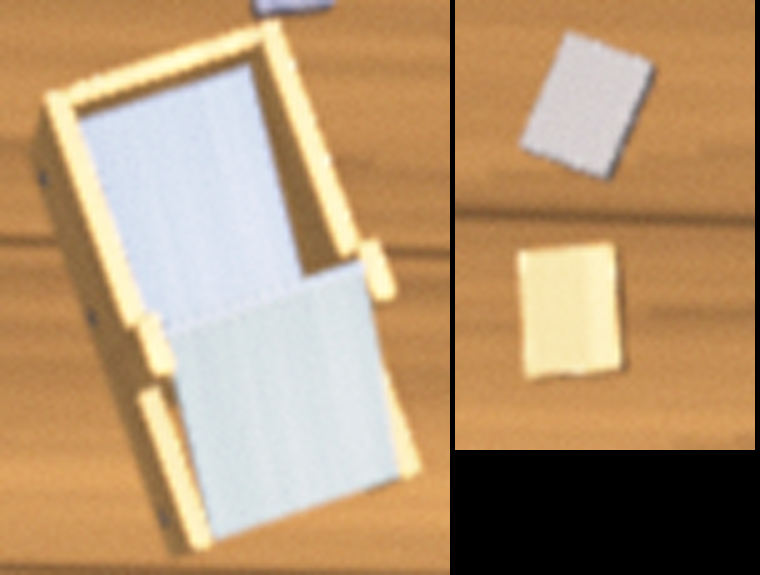

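```bash
python3 - <<'E'
from h import *
A=px2w("top",(330+168/5-.4,110+330/5-.4),.13);B=px2w("top",(330+362/5-.4,110+262/5-.4),.13)
m=(A+B)/2; d=A-B; yw=np.degrees(np.arctan2(d[1],d[0]))
print("lip",A,B,np.linalg.norm(d),m,"chute yaw",yw-90)
P=np.array([px2w("top",(145+(u-455)/5-.4,110+v/5-.4),.01) for u,v in [(518,250),(612,242),(622,368),(527,378)]])
print(P.round(3),P.mean(0)); 
x=P[0]+P[1]-P[2]-P[3]; print("pad yaw",np.degrees(np.arctan2(x[1],x[0])))
T=R.from_euler("xyz",r.observe()["ee_rot"],degrees=True).as_matrix(); print(T.round(2))
E
```

```text
lip [ 0.51183586 -0.15488393  0.13      ] [ 0.54342792 -0.23720591  0.13      ] 0.08817577763999351 [ 0.52763189 -0.19604492  0.13      ] chute yaw 20.99491382285879
[[0.558 0.319 0.01 ]
 [0.563 0.275 0.01 ]
 [0.503 0.267 0.01 ]
 [0.497 0.311 0.01 ]] [0.53051347 0.29307109 0.01      ]
pad yaw 7.632755078571812
[[ 0.32  0.95  0.  ]
 [ 0.95 -0.32  0.  ]
 [ 0.   -0.   -1.  ]]
```

Call:
step_arm --plan '[[[41, -37, 0, 0, 0, 7], [41, -37, 0, 0, 0, 7], [41, -37, 0, 0, 0, 7], [41, -37, 0, 0, 0, 5.5], [41, -37, 0, 0, 0, 0]]]'

```text
t: 1.52
tool_pos: [0.4086, 0.4051, 0.2535]
ee_rot: [180.0, -0.0, 97.6]
wrist_force: [-0.2, 0.4, -1.2]
width: 0.0854
```

Call:
step_arm --plan '[[[41, -37, -20, 0, 0, 0], [41, -37, -20, 0, 0, 0], [41, -37, -20, 0, 0, 0], [0, 0, 0, 0, 0, 0]]]' --fingers 62

```text
t: 2.02
tool_pos: [0.5329, 0.2921, 0.1916]
ee_rot: [-179.9, 0.1, 97.3]
wrist_force: [-0.6, 0.2, 0.9]
width: 0.0622
```

```bash
python3 - <<'E'
from h import *
s=r.observe(); print(s["t"],s["tool_pos"],s["ee_rot"],s["width"],s["joint_positions"].round(1))
f,cx,cy,T=cam("wrist"); im=r.capture("wrist")
for d in r.place_of("wrist","pad_mid"): print(d, px2w("wrist",d["xy"],.005))
u,v=map(int,w2px("wrist",(.531,.293,.01)))
cv2.circle(im,(u,v),4,(255,0,0),1); cv2.imwrite("pics/w1.png",im[:,:,::-1]); print(u,v)
E
```

```text
2.025 [0.53293445 0.29210261 0.19161664] [-1.79929378e+02  5.67709344e-02  9.72828104e+01] 0.06219644480626398 [ 18.2  33.2  88.   -0.   59.  -79. ]
{'xy': [311.0, 269.8], 'score': 0.85} [0.63042901 0.29675834 0.005     ]
{'xy': [322.8, 189.6], 'score': 0.69} [0.5322276  0.29767779 0.005     ]
318 189
```

View pics/w1.png

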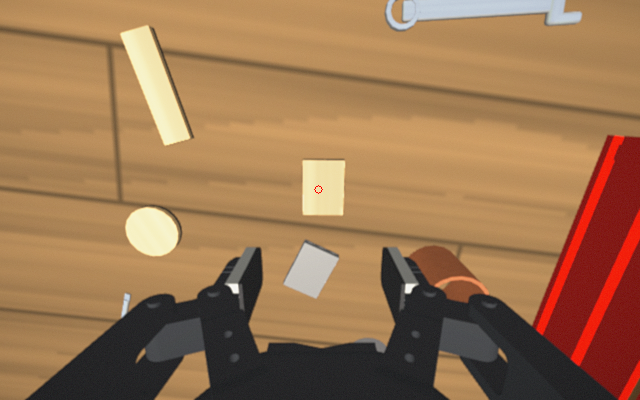

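The picture shows the plywood pad square to the jaws at about (323,187) px, and the grey look-alike at (311,270). The pad centre is near (0.529, 0.298), so I'll descend on it.

Call:
step_arm --plan '[[[-4, 6, -40, 0, 0, 0], [0, 0, -50, 0, 0, 0], [0, 0, -45, 0, 0, 0], [0, 0, -10, 0, 0, 0], [0, 0, 0, 0, 0, 0]]]'

```text
t: 2.75
tool_pos: [0.5261, 0.3023, 0.0489]
ee_rot: [180.0, -0.0, 97.7]
wrist_force: [0.3, 0.3, -0.2]
width: 0.0618
```

```bash
python3 - <<'E'
from h import *
im=r.capture("wrist"); s=r.observe(); print(s["tool_pos"],s["ee_rot"],s["wrist_force"])
cv2.imwrite("pics/w2.png",im[:,:,::-1])
for d in r.place_of("wrist","pad_mid"): print(d, px2w("wrist",d["xy"],.005))
E
```

```text
[0.5269743  0.30240614 0.04986863] [ 1.79853268e+02 -3.30056594e-02  9.76737984e+01] [ 0.26182504 -0.11754085  1.34362598]
{'xy': [303.3, 248.7], 'score': 0.96} [0.53412662 0.29298165 0.005     ]
```

View pics/w2.png

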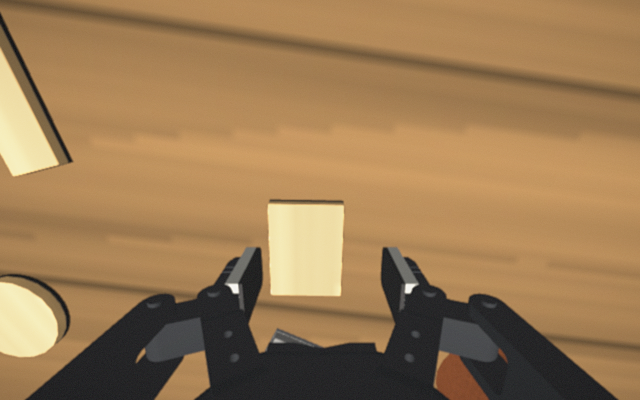

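The pad at (306,249) px sits left of the jaw centre at (321), so it is about 8 mm toward -y. I'll correct, descend and close.

Call:
step_arm --plan '[[[5, -8, 0, 0, 0, 0], [0, 0, -15, 0, 0, 0], [0, 0, -6, 0, 0, 0], [0, 0, -4, 0, 0, 0], [0, 0, 0, 0, 0, 0]]]' --fingers 60

```text
t: 3.48
tool_pos: [0.531, 0.2932, 0.0226]
ee_rot: [-179.9, 0.0, 97.6]
wrist_force: [-0.8, -0.4, 0.4]
width: 0.0597
```

Call:
step_arm --plan '[[[0, 0, -1.5, 0, 0, 0], [0, 0, 0, 0, 0, 0], [0, 0, 0, 0, 0, 0], [0, 0, 0, 0, 0, 0], [0, 0, 0, 0, 0, 0]]]' --fingers 35

```text
t: 4.1
tool_pos: [0.5318, 0.2935, 0.0223]
ee_rot: [179.9, -0.0, 97.6]
wrist_force: [-0.3, 0.8, 5.1]
width: 0.0419
```

Call:
step_arm --plan '[[[0, 0, 0, 0, 0, 0], [0, 0, 20, 0, 0, 0], [0, 0, 50, 0, 0, 0], [0, 0, 50, 0, 0, 0], [0, 0, 50, 0, 0, 0]]]'

```text
t: 4.72
tool_pos: [0.5308, 0.2931, 0.1939]
ee_rot: [-180.0, 0.0, 97.6]
wrist_force: [1.3, 1.8, -0.6]
width: 0.042
```

```bash
python3 - <<'E'
from h import *
im=r.capture("wrist"); s=r.observe(); print(s["tool_pos"],s["ee_rot"],s["wrist_force"],s["width"])
cv2.imwrite("pics/w3.png",im[:,:,::-1])
f,cx,cy,T=cam("wrist"); he=np.array(r.camera_params("wrist")["hand_eye"])
# expected pixel of pad top centre & corners in tool frame if grasped at centre (pad mid at tool z=+0.016)
for p in [(0,0,.011),(.022,.03,.011),(.022,-.03,.011),(-.022,.03,.011),(-.022,-.03,.011)]:
    q=he[:3,:3].T@(np.array(p)-he[:3,3]); print(p,np.round([f*q[0]/q[2]+cx,f*q[1]/q[2]+cy]))
E
```

```text
[0.53447713 0.29454283 0.20113197] [ 1.79294647e+02 -1.30246721e-01  9.76277389e+01] [1.1372276  1.28297481 3.77450574] 0.041920035285453586
(0, 0, 0.011) [319. 269.]
(0.022, 0.03, 0.011) [361. 320.]
(0.022, -0.03, 0.011) [366. 212.]
(-0.022, 0.03, 0.011) [278. 320.]
(-0.022, -0.03, 0.011) [273. 212.]
```

View pics/w3.png

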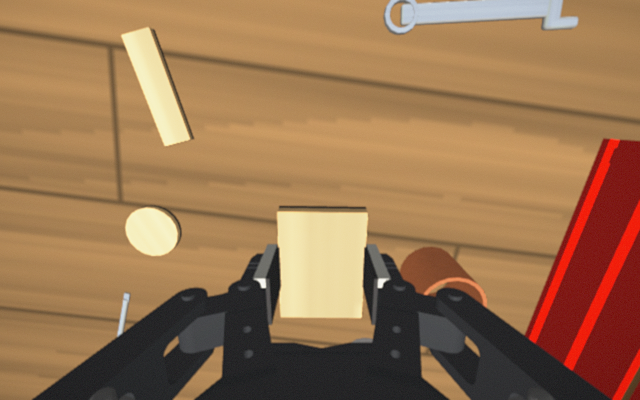

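The pad is held level and centred: its edges are at rows 211 and 318, against 212 and 320 expected. Next I'll go beyond the chute's lip and see it with the wrist camera.

Call:
step_arm --plan '[[[9, -51, 10, 0, 0, 3.4], [9, -51, 10, 0, 0, 4], [9, -51, 10, 0, 0, 3], [9, -51, 10, 0, 0, 3], [9, -51, 10, 0, 0, 0]]]'

```text
t: 5.4
tool_pos: [0.576, 0.0367, 0.2426]
ee_rot: [-180.0, -0.0, 111.0]
wrist_force: [-0.0, 0.2, -0.8]
width: 0.042
```

Call:
step_arm --plan '[[[9, -51, 0, 0, 0, 0], [9, -51, 0, 0, 0, 0], [9, -51, 0, 0, 0, 0], [6, -50, 0, 0, 0, 0], [0, 0, 0, 0, 0, 0]]]'

```text
t: 6.02
tool_pos: [0.6094, -0.1688, 0.242]
ee_rot: [180.0, 0.1, 110.7]
wrist_force: [0.4, -0.3, -0.9]
width: 0.0423
```

Call:
step_arm --plan '[[[0, 0, 0, 0, 0, 0], [0, 0, 0, 0, 0, 0]]]'

```text
t: 6.28
tool_pos: [0.6089, -0.1631, 0.2419]
ee_rot: [-180.0, -0.1, 111.1]
wrist_force: [-1.0, -0.0, -1.1]
width: 0.0419
```

```bash
python3 - <<'E'
from h import *
im=r.capture("wrist"); s=r.observe(); print(s["t"],s["tool_pos"],s["ee_rot"],s["wrist_force"],s["width"])
cv2.imwrite("pics/w4.png",im[:,:,::-1])
f,cx,cy,T=cam("wrist"); print(f,cx,cy,T)
print("expected lip ends",w2px("wrist",(.5118,-.1549,.13)),w2px("wrist",(.5434,-.2372,.13)))
E
```

```text
6.325 [ 0.60904382 -0.16304389  0.24189644] [-1.79977593e+02 -3.93631191e-02  1.11110230e+02] [-0.29541599  0.05780132  0.06988949] 0.04187475051190009
291.71521995075744 321.31206389213463 204.11703668044916 [[-3.60465780e-01  8.94021177e-01  2.66064949e-01  5.40998869e-01]
 [ 9.32772396e-01  3.45404476e-01  1.03108709e-01 -1.88344041e-01]
 [ 2.81345458e-04  2.85345201e-01 -9.58424769e-01  3.61664999e-01]
 [ 0.00000000e+00  0.00000000e+00  0.00000000e+00  1.00000000e+00]]
expected lip ends (np.float64(377.12681611835745), np.float64(96.04392114636127)) (np.float64(258.9810672010563), np.float64(95.76955945274372))
```

View pics/w4.png

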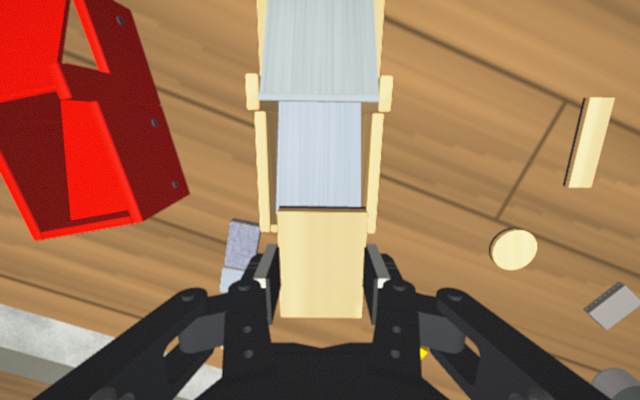

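The lip shows at row about 96, columns 260–379, against (259–377, 96) expected. The pad is aligned with the chute, so I'll move to 17.5 mm beyond the lip with the underside about 50 mm above it.

Call:
step_arm --plan '[[[-30, -13, -15, 0, 0, 0], [-25, -10, -15, 0, 0, 0], [-10, -4, -10, 0, 0, 0], [0, 0, 0, 0, 0, 0], [0, 0, 0, 0, 0, 0]]]'

```text
t: 6.95
tool_pos: [0.5458, -0.1916, 0.2025]
ee_rot: [179.9, 0.1, 111.0]
wrist_force: [0.5, 0.8, -0.3]
width: 0.042
```

Call:
step_arm --plan '[[[0, 0, 0, 0, 0, 0], [0, 0, 0, 0, 0, 0], [0, 0, 0, 0, 0, 0]]]'

```text
t: 7.32
tool_pos: [0.5446, -0.1916, 0.202]
ee_rot: [180.0, 0.0, 111.0]
wrist_force: [0.2, 0.2, -0.3]
width: 0.0424
```

Call:
step_arm --plan '[[[0, 0, 0, 0, 0, 0], [0, 0, 0, 0, 0, 0], [0, 0, 0, 0, 0, 0], [0, 0, 0, 0, 0, 0], [0, 0, 0, 0, 0, 0]]]' --fingers 85

```text
t: 7.95
tool_pos: [0.5444, -0.1917, 0.2018]
ee_rot: [180.0, 0.0, 111.0]
wrist_force: [0.2, -0.3, -0.0]
width: 0.0851
```

Call:
step_arm --plan '[[[0, 0, 30, 0, 0, 0], [20, 8, 40, 0, 0, 0], [20, 8, 30, 0, 0, 0], [20, 8, 0, 0, 0, 0], [0, 0, 0, 0, 0, 0]]]'

```text
t: 8.57
tool_pos: [0.6051, -0.1672, 0.3019]
ee_rot: [180.0, 0.0, 111.1]
wrist_force: [-1.0, 0.3, -0.3]
width: 0.0852
```

```bash
python3 - <<'E'
from h import *
ims=[]
for n in ["wrist","top","scene"]:
    ims.append(r.capture(n))
    for k in ["pad_mid","disc_mid","strip_mid"]: print(n,k,[(round(d["score"],2),np.round(d["xy"]),np.round(px2w(n,d["xy"],.05 if k=="pad_mid" else .005),3)) for d in r.place_of(n,k)])
w,t,s=ims
c=np.zeros((600,800,3),np.uint8); c[:345,:270]=cv2.resize(t[110:225,330:420],None,fx=3,fy=3,interpolation=cv2.INTER_CUBIC)
c[:360,280:800]=cv2.resize(s[190:310,210:383],(520,360),interpolation=cv2.INTER_CUBIC)
c[360:,:384]=cv2.resize(w,(384,240)); 
cv2.imwrite("pics/end.png",c[:,:,::-1])
E
```

```text
wrist pad_mid [(0.68, array([580., 285.]), array([0.617, 0.24 , 0.05 ])), (0.65, array([317., 122.]), array([ 0.542, -0.196,  0.05 ]))]
wrist disc_mid [(0.82, array([491., 234.]), array([0.601, 0.111, 0.005]))]
wrist strip_mid [(0.66, array([550., 144.]), array([0.453, 0.12 , 0.005])), (0.65, array([320., 111.]), array([ 0.528, -0.198,  0.005]))]
top pad_mid [(0.87, array([171., 129.]), array([0.622, 0.278, 0.05 ]))]
top disc_mid [(0.96, array([249., 148.]), array([0.595, 0.105, 0.005]))]
top strip_mid [(0.75, array([238., 207.]), array([0.451, 0.126, 0.005]))]
scene pad_mid [(0.78, array([290., 256.]), array([ 0.562, -0.198,  0.05 ])), (0.61, array([474., 196.]), array([0.66 , 0.243, 0.05 ]))]
scene disc_mid [(0.85, array([415., 217.]), array([0.61 , 0.117, 0.005]))]
scene strip_mid [(0.91, array([378., 176.]), array([0.462, 0.124, 0.005]))]
```

View pics/end.png

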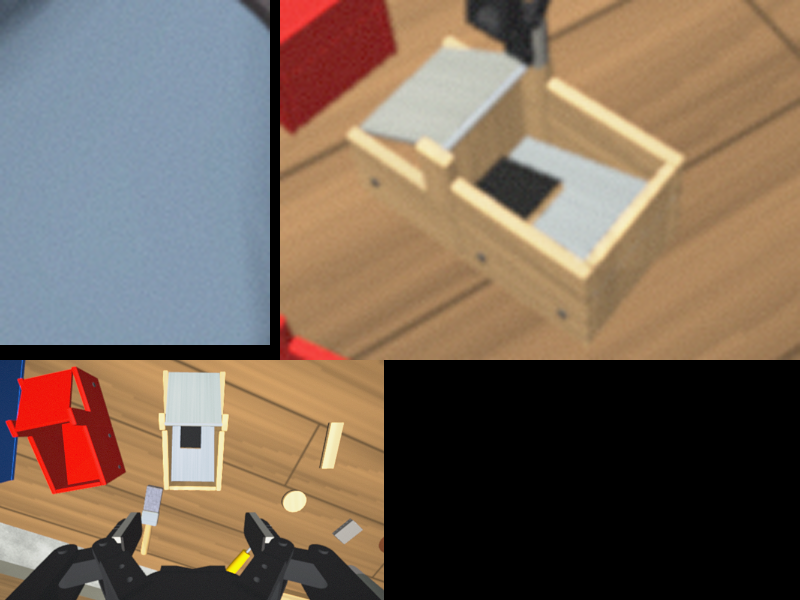

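The pad lies black sole up on the catch ramp, at (317,122) px in the wrist view. The arm is clear, so I'll let it settle and hand in.

Call:
step_arm --plan '[[[0, 0, 0, 0, 0, 0], [0, 0, 0, 0, 0, 0], [0, 0, 0, 0, 0, 0], [0, 0, 0, 0, 0, 0], [0, 0, 0, 0, 0, 0]]]'

```text
t: 9.8
tool_pos: [0.6044, -0.1677, 0.3018]
ee_rot: [-180.0, -0.0, 111.0]
wrist_force: [-0.8, 0.3, 0.1]
width: 0.0847
```

```bash
python3 - <<'E'
from h import *
r.capture("wrist"); print([(d["score"],d["xy"]) for d in r.place_of("wrist","pad_mid")])
print(r.sign_off())
E
```

```text
[(0.75, [317.1, 126.4]), (0.73, [580.8, 287.6])]
the job is handed in; nothing more can be done
None
```

I picked up the plywood rectangular pad across its width and carried it level to the chute. I let it go lengthwise, about 17 mm beyond the lip and about 50 mm above it. It flipped by itself, and I handed the job in at about 10 s.

**Pad:** the last views, wrist and scene, show it on the catch ramp with its black sole up and the arm well clear. The two last wrist readings of its position differ by about 4 px in row. The grey look-alike's reading shifted about 2.6 px the same way, so I took this as detector noise.

**Round and strip pads:** the top camera shows them within about 5 mm of where they started. The scene camera's readings differ from the start by up to about 12 mm, still under the 30 mm limit.

**One miss:** after the drop the top camera did not show the chute, because the arm was in the way, so it reported only the grey look-alike. I left the grey look-alike alone.

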